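# Make up the seasoning caddy and the cool tin for a picnic

### The job

Make up two picnic kits from the things on the worktop. Seasoning caddy: stand the wooden pepper mill in its large hole and the salt shaker in its small hole, both upright and all the way down; cool tin: lay the lemon in its larger compartment and the mandarin in its smaller one, lowering each only until you feel it come to rest on the freezer block, since you cannot tell how thick that is. Drop nothing, do not press the fruit down hard, leave the spice jar and the garlic where they stand, and let go of everything.

Things in the scene. Friction and masses are not known exactly. Their poses are not given: they have to be found in the camera images.
- caddy: Low wooden caddy, 227 x 104 mm (x by y), fixed. Origin: centre of its underside, z up, x along its length. A bored board (top at z = 42 mm) has a large round hole, 72 mm diameter, at x = -56 mm and a small one, 58 mm, at x = +56 mm (y = 0); below both the base board's top is at z = 8 mm. End cheeks with hand grips at x = +-112 mm rise to 71 mm.
- cooltin: Open metal tin, 220 x 146 mm (x by y), 83 mm high, 3 mm walls, fixed. Origin: centre of its underside, z up, x along its length. A divider 65 mm high leaves a larger compartment (x -107 to 15 mm) and a smaller one (x 18 to 107 mm), both y -70 to 70 mm. A rigid freezer block with a flat top covers each floor; each top lies at an unknown height, z = 12 to 44 mm, and does not give.
- pepper_mill: Turned brown wooden pepper mill, 58 mm diameter at the foot, 170 mm tall, 0.14 to 0.23 kg, standing upright, round about its z axis. Origin: centre of its foot. The head, 49 mm wide between 123 and 159 mm above the foot, is a good place to hold it; the head does not turn. Its place is the caddy's large hole.
- salt_shaker: Salt shaker of clear glass with a domed light-grey cap, 44 mm diameter, 90 mm tall, 0.08 to 0.13 kg, standing upright, round about its z axis. Origin: centre of its foot; the straight body is 44 mm wide up to about 70 mm, the cap above it 34 mm wide. Its place is the caddy's small hole.
- lemon: Yellow lemon lying on its side, 75 mm long along its x axis, 54 mm wide (y), 53 mm high, 0.07 to 0.12 kg. Origin: at the start the centre of its underside, z up. Its place is the tin's larger compartment.
- mandarin: Orange mandarin, 46 mm diameter, 39 mm high, 0.03 to 0.05 kg. Origin: at the start the centre of its underside, z up. Its place is the tin's smaller compartment.
- spice_jar: Slim spice jar with a red screw cap, 45 mm diameter, 106 mm tall, standing loose among the stock; belongs to neither kit. Origin: centre of its foot. Two similar jars stand further off by the wall.
- garlic: Whole pale garlic bulb, 58 mm diameter, 57 mm high, standing loose behind the stock; belongs to neither kit. Origin: centre of its underside.
Mind the look-alikes: they are no part of the job. Several things have the shape of the lemon; the one meant has the colours described above. What is shaped like the mandarin but blue is not meant.

How it is judged:
By the outcome, as a careful person would: the job done as asked, in the order asked, and still so for the second after the job is handed in, with the robot touching nothing.
It also fails if it takes over 122 s, if anything falls off the work surface, if the arm or the gripper's body presses on something with over 40 N, if the wrist force passes 120 N, or if a joint passes its speed limit or range.

### The arm

A 6-joint arm with a two-finger parallel gripper is mounted at the origin on a cart in front of the work surface, level with it; the furniture and walls round the work are solid. World frame = base frame: x ahead of the robot, y to its left, z up, the work surface at z = 0. Lengths are in mm, angles in rad, forces in N, time in s.
With the tool pointing down it reaches from about 350 to 975 mm from the base axis. Payload 7.1 kg.
Tool frame: the origin (TCP) lies on the centre line of the jaws, within the pads' length; the fingertips stand 17 mm ahead of it and the grasp point (between the pads) lies 2 mm behind it (tip_extent is the distance from the TCP to the fingertips, in mm); z points along the fingers, y is the line along which they close (so a half turn about z gives the same grasp; the last joint's range is limited). The gripper opens to 88 mm and grips with 3 to 60 N. Pads are 20 mm wide; open, the fingers measure 115 mm over their backs; the gripper's body (75 mm by 178 mm) begins 61 mm behind the grasp point.
Start: joints at [-1.254, 0.423, 1.63, -0, 1.089, -0.019], TCP at [205.97, -590.069, 239.675] pointing down, gripper open.
Joint ranges: [-3, 3], [-0.9, 2.11], [0.09, 2.58], [-1.31, 4.45], [0.11, 2.69], [-2.54, 2.54]. Speed limits (rad/s): [2.39, 2.39, 3.01, 3.14, 3.14, 3.14].

### API

Orientations are given as a rotation vector (axis times angle).
In Python, from workcell import get_obs, get_image, camera_model, close_job, look_for, outline_of, pinpoint, tip_extent gives the robot as it stands.
- The arm moves only by the shell command python3 -m jog 'ROWS'. ROWS is text: rows parted by semicolons, each of 7 numbers parted by spaces: the shift along the tool's x, y, z as a fraction of full scale, then the turn, a rotation vector about the tool's x, y, z as a fraction of full scale, then the closure, from -1 (fully open) to 1 (shut). A call has 1 to 8 rows; each row is the pose to reach, as a shift and turn from the pose commanded when the call began, along the tool's axes at that moment; what a row does not reach only later rows make up. Full scale, the value 1, is 0.2 m for a shift and 30 degrees for a turn. A row lasts 1/10 s, in which the tool goes at most 50 mm and 8.59 degrees, less where a joint would pass 70% of its speed; a pose out of reach is approached as far as the arm can. A call with a number of a shift or a turn outside -1 to 1 is refused whole. A call with a gripper value outside its range is refused whole. The fingers move at their own pace and stop on an object; the grip force is fixed at half the most. Time passes only in rows, so rows that repeat a pose let the fingers close. It gives the time, the measured TCP pose, the force, the opening and the grip force at its end, in the units of the state.
- get_obs(): the state, without advancing time (a new reading comes with each control period).
- get_image(name): name is "scene" or "top" or "wrist"; returns the picture (420x560x3 uint8, red, green, blue); there is no depth.
- camera_model(name): a dict with "fx", "fy", "cx", "cy" (pixels), "origin" and "orientation" of the camera in the world; the wrist camera has in their place "tool_from_camera" (4x4, takes a point from camera to tool coordinates, whose origin is the TCP and whose axes are the flange's). Camera axes: x right, y down, z forward; pixel columns grow to the right and rows downward; lengths in mm; the calibration is good to about 2 mm. The wrist camera is an equidistant fisheye: a pixel r from the principal point sees the ray r / f radians off the axis. A picture is of the moment at which its call begins: read the wrist's pose just before it. camera_model takes no time and is no camera call.
- close_job(): hands the job in; it is judged then, once.
Trained networks look in the newest picture that a camera, given by its name, has taken for a name from the list of things; names that differ only in an ending like _2 or _b are one class to them, and where a whole thing is asked for, a point or a joint stands for the part that bears it (a point fixed in the world has none). Each returns a list of dicts, best first, with "confidence" (0 to 1); they miss things now and then, are a little off and sometimes report something else, mostly with a low value. They report only what shows in the picture. A call takes as long as a camera call. They do not tell look-alikes from the thing itself.
- look_for(target, camera): "xyz" ([x, y, z] in mm, in the coordinates of the camera as it stood for that picture, good to about 4 mm: the middle of the surface that is visible of it).
- outline_of(target, camera): "mask" (420x560 bool, what is visible of it).
- pinpoint(target, camera): "xyz" ([x, y, z] in mm, in the coordinates of the camera as it stood for that picture, good to about 4 mm: a listed point, or the origin of a listed thing).
The state is a dict: "t": time; "qpos": joint angles; "qvel": joint speeds; "joint_torque": joint torques, N m; "ee_pos": TCP position; "orientation": TCP orientation; "ft_force": force on the tool from outside, world axes, zero at the start; "moment": the same for the moment, N m; "width": finger opening in mm; "grasp_force": force on a finger pad.
Only numpy, scipy, OpenCV 4.12 (cv2) and the standard library are available. Lean on these libraries where they do the work, as an engineer would, in place of code of your own. Each camera call takes 0.05 s, during which the arm holds its last target. There are 200 camera calls.

## Working session

There is one attempt and no reset: what is moved stays moved. The work goes in short steps, Python scripts to look and compute and a shell command to move; the robot and the scene stay as the last step left them, time stands still between calls to the robot, and variables do not carry over. Pictures are saved under pics/ and viewed, at most 14 in all, crops included, and the job is handed in when it is done.

```bash
ls; mkdir -p pics; cat > h.py <<'E'
import numpy as np,cv2
from scipy.spatial.transform import Rotation as R
from workcell import *
def c2w(cam,p):
    m=camera_model(cam);o=np.array(m["orientation"],float)
    M=o if o.shape==(3,3) else R.from_rotvec(o).as_matrix() if o.size==3 else R.from_quat(o).as_matrix()
    return M@np.array(p)+np.array(m["origin"])
def save(cam,n):
    im=get_image(cam);cv2.imwrite(f"pics/{n}.png",im[:,:,::-1]);return im
E
python3 - <<'E'
from h import *
print(get_obs(),tip_extent)
for c in ["scene","top"]:
    print(camera_model(c)); save(c,c+"0")
    for t in ["caddy","cooltin","pepper_mill","salt_shaker","lemon","mandarin","spice_jar","garlic"]:
        print(c,t,[(np.round(c2w(c,d["xyz"])).tolist(),round(d["confidence"],2)) for d in pinpoint(t,c)][:4])
print(camera_model("wrist"))
E
```

```text
pics
{'t': 0.0, 'qpos': array([-1.25397860e+00,  4.23823643e-01,  1.63064962e+00, -3.36038679e-06,
        1.08858060e+00, -1.89994843e-02]), 'qvel': array([-1.21939519e-03,  2.38353150e-03,  1.90982265e-08, -3.18863561e-04,
       -1.10270837e-03,  1.48273947e-03]), 'joint_torque': array([ 1.44725585e-03, -5.44616818e+01, -2.73659492e+01,  6.46150787e-02,
        2.28370889e-02, -1.25740294e-04]), 'ee_pos': array([ 205.83010626, -589.60212502,  238.9282718 ]), 'orientation': array([-3.09598597e+00, -5.24786268e-01,  3.44986509e-04]), 'ft_force': array([ 0.08209274, -0.36422902,  0.71044888]), 'moment': array([-0.01837126,  0.03240925,  0.00075505]), 'grasp_force': 0.0, 'width': 87.75108928547054} 17.0
{'fx': 379.50568811771564, 'fy': 379.50568811771564, 'cx': 279.53652282018544, 'cy': 214.6281658742074, 'origin': array([103.14183919, 565.2620868 , 745.52643024]), 'orientation': array([-0.98159111,  2.43375638, -1.09836608])}
scene caddy [([532.0, 322.0, -1.0], 0.74), ([453.0, -103.0, 0.0], 0.48)]
scene cooltin [([503.0, -308.0, 1.0], 0.84)]
scene pepper_mill [([565.0, 14.0, 1.0], 0.
[... 739 characters left out ...]
0], 0.58)]
top lemon [([438.0, 83.0, 2.0], 0.64), ([541.0, 172.0, 2.0], 0.57)]
top mandarin [([662.0, -18.0, 3.0], 0.69), ([662.0, -102.0, 3.0], 0.61)]
top spice_jar [([682.0, 118.0, 2.0], 0.64)]
top garlic [([811.0, 97.0, 9.0], 0.72)]
{'fx': 325.19226210127806, 'fy': 325.19226210127806, 'cx': 282.2025213193484, 'cy': 204.6738341293113, 'tool_from_camera': array([[ 1.23739035e-03, -9.69679746e-01, -2.44376062e-01,
         6.64957719e+01],
       [ 9.99998984e-01,  1.37295038e-03, -3.84379247e-04,
         6.06522037e-01],
       [ 7.08240978e-04, -2.44375338e-01,  9.69680459e-01,
        -1.44229698e+02],
       [ 0.00000000e+00,  0.00000000e+00,  0.00000000e+00,
         1.00000000e+00]])}
```

View pics/scene0.png

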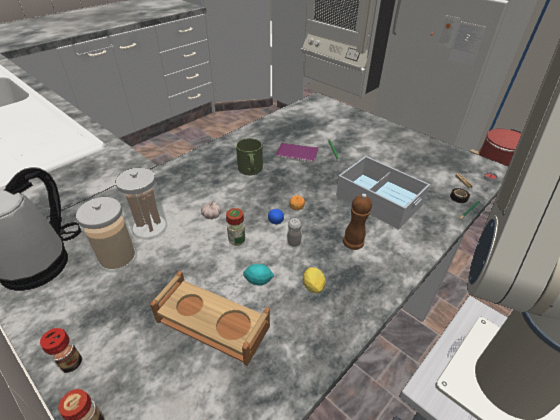

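View pics/top0.png

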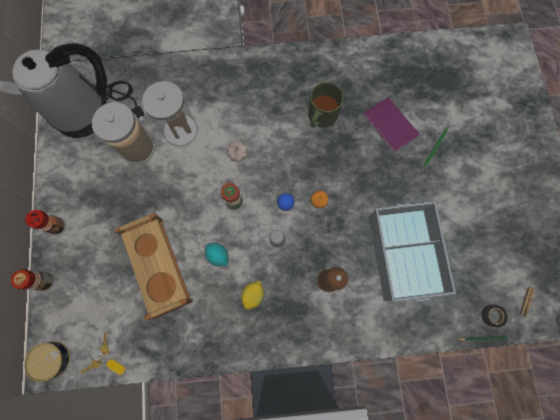

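The top view has +x up and +y to the left. The yellow lemon is at (252,295) and the teal decoy at (216,254). The mandarin is at (320,199), with the blue decoy to its left at (286,201). The mill is at (333,279) and the salt at (277,238). In the caddy, the large hole is at (162,288) and the small one at (146,245). The tin's larger compartment is at about (414,270).

```bash
cat > fit.py <<'E'
from h import *
from scipy.optimize import minimize
def proj(cam,P):
    m=camera_model(cam);M=R.from_rotvec(m["orientation"]).as_matrix()
    q=(P-m["origin"])@M
    return np.c_[m["fx"]*q[:,0]/q[:,2]+m["cx"],m["fy"]*q[:,1]/q[:,2]+m["cy"]]
def box(a,b,z):return np.array([[x,y,h] for x in(-a/2,a/2) for y in(-b/2,b/2) for h in(0,z)],float)
def rings(l):
    t=np.arange(0,6.28,.2);return np.vstack([np.c_[r*np.cos(t),r*np.sin(t),0*t+z] for z,r in l])
a=np.arange(-1,1.01,.2)
def ell(a,b,c,n=24):
    t,p=np.meshgrid(np.linspace(0,2*np.pi,n),np.linspace(0,np.pi,n))
    return np.c_[(a*np.cos(p)).ravel(),(b*np.sin(p)*np.cos(t)).ravel(),(c+c*np.sin(p)*np.sin(t)).ravel()]
models=dict(caddy=(box(227,104,71),[530,322,0.3]),cooltin=(box(220,146,83),[502,-308,.1]),
 pepper_mill=(rings([(0,29),(20,29),(123,24.5),(159,24.5),(170,8)]),[452,-104,0]),
 salt_shaker=(rings([(0,22),(70,22),(75,17),(85,15),(90,5)]),[567,14,0]),
 lemon=(ell(37.5,27,26.5),[437,85,.5]),mandarin=(ell(23,23,19.5),[662,-102,0]))
E
python3 - <<'E'
from fit import *
masks={}
for c in("top","scene"):
    get_image(c)
    for n,(P,g) in models.items():
        best=None
        for d in outline_of(n,c):
            m=np.array(d["mask"]);ys,xs=np.nonzero(m)
            e=np.hypot(*(proj(c,np.array([[g[0],g[1],25.]]))[0]-[xs.mean(),ys.mean()]))
            if e<25 and (best is None or e<best[0]): best=(e,m)
        if best: masks[c,n]=best[1]
        else: print("none",c,n)
def hull(p):
    return cv2.convexHull(p.astype(np.float32))
def rend(p,S=4):
    im=np.zeros((420*S,560*S),np.uint8);cv2.fillConvexPoly(im,np.round(hull(p)*S+S/2-.5).astype(np.int32),1);return im
for n,(P,g) in models.items():
  for cs in (("top",),("scene",),("top","scene")):
    T={}
    for c in cs:
        if (c,n) not in masks: continue
        ys,xs=np.nonzero(masks[c,n]);T[c]=rend(np.c_[xs,ys].astype(float))
    if not T: continue
    def cost(v):
        Q=P@R.from_euler("z",v[2]).as_matrix().T+[v[0],v[1],0];s=0
        for c in T:
            r=rend(proj(c,Q));s+=1-(r&T[c]).sum()/(r|T[c]).sum()
        return s
    r=min((minimize(cost,[g[0],g[1],w],method="Nelder-Mead",options=dict(initial_simplex=[[g[0],g[1],w],[g[0]+8,g[1],w],[g[0],g[1]+8,w],[g[0],g[1],w+.2]],maxiter=100)) for w in ([g[2]] if n in("salt_shaker","pepper_mill","mandarin") else [-1,-.3,.3,1])),key=lambda r:r.fun)
    print(n,cs,np.round(r.x,2),round(r.fun/len(T),3))
E
```

```text
none top cooltin
caddy ('top',) [5.2727e+02 3.2221e+02 3.1000e-01] 0.045
caddy ('scene',) [5.2883e+02 3.2183e+02 3.2000e-01] 0.048
caddy ('top', 'scene') [5.2786e+02 3.2264e+02 3.1000e-01] 0.047
cooltin ('scene',) [ 5.0271e+02 -3.0665e+02  1.0000e-02] 0.011Traceback (most recent call last):
  File "<stdin>", line 29, in <module>
  File "<stdin>", line 29, in <genexpr>
    res = _minimize_neldermead(fun, x0, args, callback, bounds=bounds,
                               **options)
    fxr = func(xr)
    fx = function(np.copy(x), *(wrapper_args + args))
  File "<stdin>", line 27, in cost
  File "fit.py", line 4, in proj
    m=camera_model(cam);M=R.from_rotvec(m["orientation"]).as_matrix()
ValueError: time passes only in moves, steps and waits
```

```bash
sed -i 's/^def proj/CM={c:camera_model(c) for c in("top","scene")}\ndef proj/; s/m=camera_model(cam);M=R.from_rot/m=CM[cam];M=R.from_rot/' fit.py
python3 - <<'E'
from fit import *
masks={}
del models["caddy"]
for c in("top","scene"):
    get_image(c)
    for n,(P,g) in models.items():
        best=None
        for d in outline_of(n,c):
            m=np.array(d["mask"]);ys,xs=np.nonzero(m)
            e=np.hypot(*(proj(c,np.array([[g[0],g[1],25.]]))[0]-[xs.mean(),ys.mean()]))
            if e<40 and (best is None or e<best[0]): best=(e,m)
        if best: masks[c,n]=best[1]
        else: print("none",c,n)
def rend(p,S=4):
    im=np.zeros((420*S,560*S),np.uint8);cv2.fillConvexPoly(im,np.round(cv2.convexHull(p.astype(np.float32))*S).astype(np.int32),1);return im
for n,(P,g) in models.items():
  for cs in (("top",),("scene",)):
    T={}
    for c in cs:
        if (c,n) not in masks: continue
        ys,xs=np.nonzero(masks[c,n]);T[c]=rend(np.c_[xs,ys].astype(float))
    if not T: continue
    def cost(v):
        Q=P@R.from_euler("z",v[2]).as_matrix().T+[v[0],v[1],0];s=0
        for c in T:
            r=rend(proj(c,Q));s+=1-(r&T[c]).sum()/(r|T[c]).sum()
        return s
    W=[g[2]] if n in("salt_shaker","pepper_mill","mandarin") else [0] if n=="cooltin" else [-1,0,1]
    r=min((minimize(cost,[g[0],g[1],w],method="Nelder-Mead",options=dict(initial_simplex=[[g[0],g[1],w],[g[0]+8,g[1],w],[g[0],g[1]+8,w],[g[0],g[1],w+.2]],maxiter=70)) for w in W),key=lambda r:r.fun)
    print(n,cs,np.round(r.x,2),round(r.fun/len(T),3))
im=get_image("top")[180:320,350:480];cv2.imwrite("pics/tt.png",cv2.resize(im[:,:,::-1],None,fx=4,fy=4))
E
```

```text
cooltin ('top',) [ 5.0146e+02 -3.0913e+02  2.0000e-02] 0.028
cooltin ('scene',) [ 5.0336e+02 -3.0697e+02  4.0000e-02] 0.015
pepper_mill ('top',) [ 4.5104e+02 -1.0424e+02  1.7000e-01] 0.089
pepper_mill ('scene',) [ 4.5318e+02 -1.0612e+02  1.3000e-01] 0.14
salt_shaker ('top',) [5.6261e+02 1.1940e+01 1.9000e-01] 0.29
salt_shaker ('scene',) [5.6705e+02 1.3920e+01 2.0000e-01] 0.242
lemon ('top',) [435.61  88.06  -0.61] 0.162
lemon ('scene',) [435.73  86.13  -0.75] 0.096
mandarin ('top',) [ 6.6201e+02 -1.0456e+02  9.0000e-02] 0.241
mandarin ('scene',) [ 6.6410e+02 -1.0559e+02  5.0000e-02] 0.134
```

View pics/tt.png

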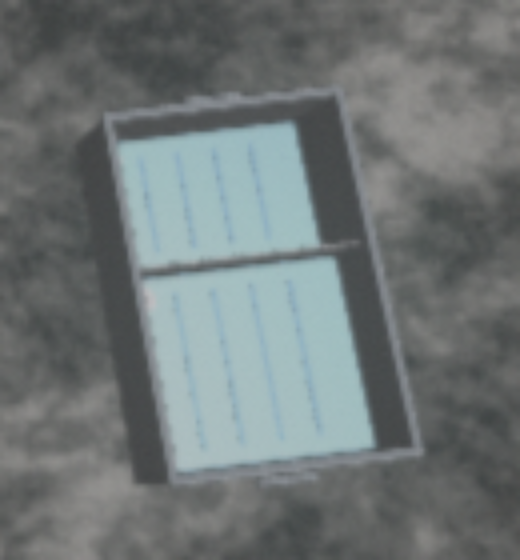

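The tin's rim corners in the full picture are at (376.5,208.7), (435.5,203), (455.5,293.2) and (393,300.5). The right-hand (−y) edges of the blocks run (424,210.5)-(429.5,241.8) for the small compartment and (434,244.5)-(443.5,291.5) for the large one.

```bash
cat > go.py <<'E'
# python3 go.py x y z yaw_of_closing_axis : shift/turn fractions from current pose
from h import *;import sys
o=get_obs();p=np.array(o["ee_pos"]);A=R.from_rotvec(o["orientation"])
x,y,z,w=map(float,sys.argv[1:5])
best=None
for k in(0,np.pi):
    Y=np.array([np.cos(w+k),np.sin(w+k),0]);Z=np.array([0,0,-1.]);X=np.cross(Y,Z)
    B=R.from_matrix(np.c_[X,Y,Z]);d=(A.inv()*B).as_rotvec()
    if best is None or abs(d[2])<abs(best[2]):best=d
s=A.inv().apply(np.array([x,y,z])-p)
print("TCP",p.round(1),"shift",(s/200).round(3),"turn",(np.degrees(best)/30).round(3),"q",np.round(o["qpos"],2),"F",np.round(o["ft_force"],1),"w",round(o["width"],1),"t",o["t"])
E
python3 - <<'E'
from h import *
m=camera_model("top");M=R.from_rotvec(m["orientation"]).as_matrix()
def at(px,z):
    d=M@np.array([(px[0]-m["cx"])/m["fx"],(px[1]-m["cy"])/m["fy"],1]);return m["origin"]+d*(z-m["origin"][2])/d[2]
C=np.array([at(p,83) for p in[(376.5,208.7),(435.5,203),(455.5,293.2),(393,300.5)]])
c=C.mean(0)[:2];v=C[0]+C[1]-C[2]-C[3];w=np.arctan2(v[1],v[0]);print(c,w,np.diff(C,axis=0))
for q in[(424,210.5),(429.5,241.8),(434,244.5),(443.5,291.5)]:
  for z in(10,20,30,40,50):
    d=at(q,z)[:2]-c;print(q,z,(-np.sin(w)*d[0]+np.cos(w)*d[1]).round(1),end=" | ")
  print()
E
python3 go.py 452 -104.5 240 0
```

```text
[ 499.46313881 -308.79418786] 0.021186815618386125 [[ 1.83083731e-01 -1.44775335e+02  0.00000000e+00]
 [-2.16141744e+02 -5.09122564e+00  0.00000000e+00]
 [-2.48200487e+00  1.45748991e+02  0.00000000e+00]]
(424, 210.5) 10 -71.0 | (424, 210.5) 20 -66.8 | (424, 210.5) 30 -62.7 | (424, 210.5) 40 -58.6 | (424, 210.5) 50 -54.5 | 
(429.5, 241.8) 10 -68.1 | (429.5, 241.8) 20 -64.0 | (429.5, 241.8) 30 -60.0 | (429.5, 241.8) 40 -55.9 | (429.5, 241.8) 50 -51.8 | 
(434, 244.5) 10 -78.1 | (434, 244.5) 20 -73.9 | (434, 244.5) 30 -69.7 | (434, 244.5) 40 -65.5 | (434, 244.5) 50 -61.3 | 
(443.5, 291.5) 10 -76.9 | (443.5, 291.5) 20 -72.7 | (443.5, 291.5) 30 -68.5 | (443.5, 291.5) 40 -64.3 | (443.5, 291.5) 50 -60.1 | 
TCP [ 206.  -590.1  239.7] shift [ 1.961 -1.887 -0.002] turn [ 0.     0.    -2.359] q [-1.25  0.42  1.63 -0.    1.09 -0.02] F [ 0.7 -0.3  0.7] w 87.7 t 2.25
```

```bash
python3 go.py 452 -104.5 240 1.88
```

```text
TCP [ 206.  -590.1  239.7] shift [ 1.961 -1.887 -0.002] turn [0.    0.    0.051] q [-1.25  0.42  1.63 -0.    1.09 -0.02] F [ 0.7 -0.3  0.7] w 87.7 t 2.25
```

```bash
python3 -m jog '.2 -.19 0 0 0 .05 -1;.4 -.38 0 0 0 .05 -1;.55 -.55 0 0 0 .05 -1;.7 -.7 0 0 0 .05 -1;.85 -.85 0 0 0 .05 -1;1 -.96 0 0 0 .05 -1;1 -.96 0 0 0 .05 -1;1 -.96 0 0 0 .05 -1' && python3 go.py 452 -104.5 240 1.88
```

```text
t: 3.05
ee_pos: [332.0, -342.6, 240.0]
orientation: [3.103, 0.488, 0.0]
ft_force: [-0.4, -0.9, -0.1]
width: 87.4
grasp_force: 0.0
TCP [ 332.  -342.6  240. ] shift [ 0.936 -0.949 -0.001] turn [ 0.002 -0.     0.005] q [-0.83  0.2   1.95 -0.    0.99  0.43] F [-0.4 -0.9 -0.1] w 87.4 t 3.05
```

```bash
python3 -m jog '.18 -.18 0 0 0 0 -1;.36 -.36 0 0 0 0 -1;.53 -.54 0 0 0 0 -1;.7 -.7 0 0 0 0 -1;.85 -.86 0 0 0 0 -1;.935 -.95 0 0 0 0 -1;.935 -.95 0 0 0 0 -1;.935 -.95 0 0 0 0 -1' && python3 go.py 452 -104.5 139 1.88; python3 - <<'E'
from h import *
o=get_obs();A=R.from_rotvec(o["orientation"]).as_matrix();p=o["ee_pos"]
save("wrist","w1");T=np.array(camera_model("wrist")["tool_from_camera"])
for n in["pepper_mill","salt_shaker","lemon","mandarin"]:
  for d in pinpoint(n,"wrist"):
    print(n,(A@(T[:3,:3]@d["xyz"]+T[:3,3])+p).round(1),round(d["confidence"],2))
E
```

```text
t: 3.85
ee_pos: [451.8, -105.8, 239.6]
orientation: [3.104, 0.485, -0.0]
ft_force: [-0.5, -0.6, -0.4]
width: 87.8
grasp_force: 0.0
TCP [ 451.8 -105.8  239.6] shift [ 0.003 -0.006  0.503] turn [0.001 0.001 0.001] q [-0.26  0.19  1.97 -0.    0.98  1.01] F [-0.5 -0.6 -0.4] w 87.8 t 3.85
pepper_mill [ 457.  -104.    -1.4] 0.8
salt_shaker [568.6  12.    1.5] 0.84
lemon [546.  165.8  -5.1] 0.88
lemon [438.2  84.    3.9] 0.65
mandarin [ 6.640e+02 -1.084e+02  1.000e-01] 0.8
```

View pics/w1.png

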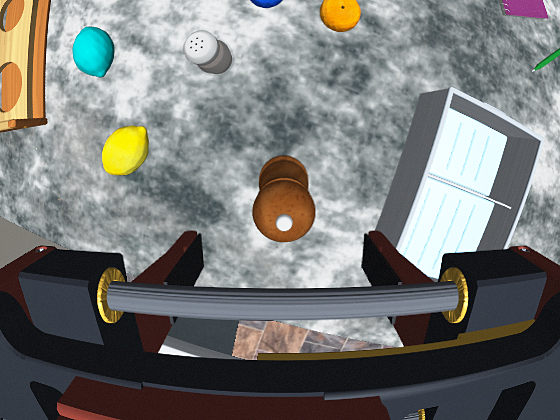

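The wrist view shows the mill's tip at (284,223), which my ray calculation puts within 2 mm of the tool axis. The fingers straddle the mill and nothing is in the way.

```bash
python3 -m jog '0 0 .12 0 0 0 -1;0 0 .24 0 0 0 -1;0 0 .36 0 0 0 -1;0 0 .45 0 0 0 -1;0 0 .5 0 0 0 -1;0 0 .5 0 0 0 -1;0 0 .5 0 0 0 -1;0 0 .5 0 0 0 0' && python3 -m jog '0 0 0 0 0 0 1;0 0 0 0 0 0 1;0 0 0 0 0 0 1;0 0 0 0 0 0 1;0 0 0 0 0 0 1;0 0 0 0 0 0 1;0 0 0 0 0 0 1;0 0 0 0 0 0 1'; python3 go.py 474.6 305.3 240 1.88
```

```text
t: 4.9
ee_pos: [452.4, -105.3, 140.6]
orientation: [3.103, 0.484, 0.002]
ft_force: [0.6, 0.5, 0.7]
width: 82.6
grasp_force: 0.0
t: 5.7
ee_pos: [451.9, -105.0, 139.8]
orientation: [3.104, 0.484, 0.0]
ft_force: [-0.7, 1.0, 3.2]
width: 47.5
grasp_force: 30.0
TCP [ 451.9 -105.   139.8] shift [ 0.733 -1.919 -0.501] turn [ 0.    -0.     0.001] q [-0.25  0.35  2.05  0.    0.74  1.01] F [-0.7  1.   3.2] w 47.5 t 5.7
```

```bash
python3 -m jog '0 0 -.05 0 0 0 1;0 0 -.15 0 0 0 1;0 0 -.3 0 0 0 1;0 0 -.45 0 0 0 1;.05 -.13 -.5 0 0 0 1;.11 -.3 -.5 0 0 0 1;.18 -.48 -.5 0 0 0 1;.25 -.66 -.5 0 0 0 1' && python3 -m jog '.06 -.16 0 0 0 0 1;.12 -.32 0 0 0 0 1;.18 -.48 0 0 0 0 1;.24 -.64 0 0 0 0 1;.3 -.8 0 0 0 0 1;.35 -.92 0 0 0 0 1;.35 -.92 0 0 0 0 1;.35 -.92 0 0 0 0 1'; python3 go.py 474.6 305.3 240 1.88
```

```text
t: 6.5
ee_pos: [458.6, 37.2, 240.2]
orientation: [-3.104, -0.483, -0.0]
ft_force: [0.4, 0.5, -1.4]
width: 47.9
grasp_force: 30.0
t: 7.3
ee_pos: [469.1, 232.6, 239.6]
orientation: [3.103, 0.487, -0.002]
ft_force: [0.1, 0.2, -3.0]
width: 47.5
grasp_force: 30.0
TCP [469.1 232.6 239.6] shift [ 0.137 -0.338 -0.002] turn [0.001 0.002 0.004] q [ 0.44  0.28  1.85 -0.    1.02  1.7 ] F [ 0.1  0.2 -3. ] w 47.5 t 7.3
```

```bash
python3 -m jog '.05 -.12 0 0 0 0 1;.1 -.25 0 0 0 0 1;.137 -.338 0 0 0 0 1;.137 -.338 0 0 0 0 1;.137 -.338 0 0 0 0 1'; python3 go.py 474.6 305.3 155 1.88; python3 - <<'E'
from h import *
im=save("wrist","w2")
t=cv2.imread("pics/top0.png")[205:325,105:205];s=cv2.imread("pics/scene0.png")[260:370,140:280]
a=cv2.resize(t,None,fx=4,fy=4,interpolation=2);b=cv2.resize(s,None,fx=2.8,fy=2.8,interpolation=2)
c=np.zeros((480,800,3),np.uint8);c[:480,:400]=a;c[:308,400:792]=b;cv2.imwrite("pics/cad.png",c)
E
```

```text
t: 7.8
ee_pos: [475.0, 304.5, 239.4]
orientation: [3.103, 0.485, -0.002]
ft_force: [-0.2, -0.4, -2.3]
width: 47.6
grasp_force: 30.0
TCP [475.  304.5 239.4] shift [ 0.    -0.005  0.422] turn [0.001 0.002 0.002] q [ 0.55  0.34  1.77 -0.    1.04  1.81] F [-0.2 -0.4 -2.3] w 47.6 t 7.8
```

View pics/cad.png

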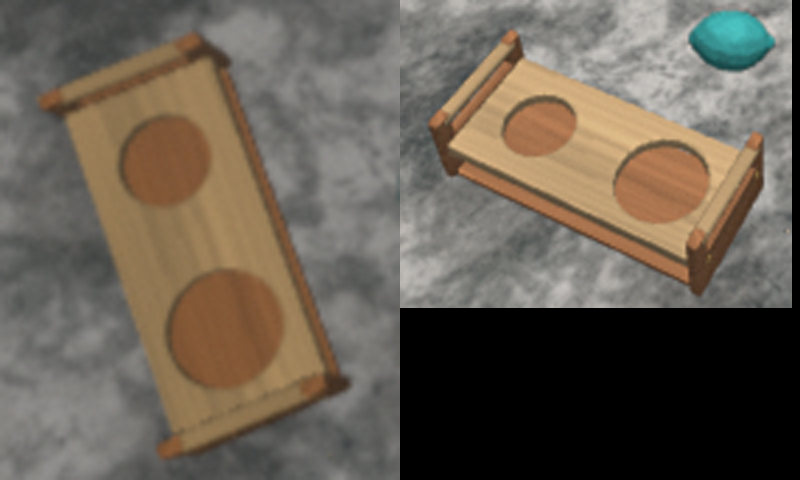

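View pics/w2.png

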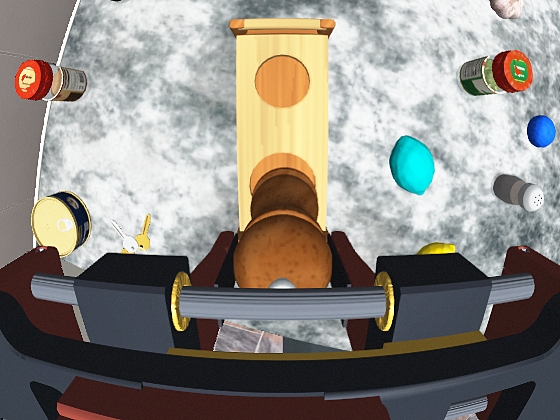

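In the crops, the large hole's rim is centred at about (161,287) in the top view and (233,324.5) in the scene view. The small hole is at about (146,245) and (190,305), and at (283,81) in the wrist view. The mill hangs straight in the jaws.

```bash
python3 - <<'E'
from h import *
def at(c,px,z):
    m=camera_model(c);M=R.from_rotvec(m["orientation"]).as_matrix()
    d=M@np.array([(px[0]-m["cx"])/m["fx"],(px[1]-m["cy"])/m["fy"],1]);return (m["origin"]+d*(z-m["origin"][2])/d[2]).round(1)
print("large",at("top",(160.9,286.6),42),at("scene",(232.9,324.3),42))
print("small",at("top",(145.9,244.6),42),at("scene",(189.7,304.7),42))
o=get_obs();A=R.from_rotvec(o["orientation"]).as_matrix();m=camera_model("wrist");T=np.array(m["tool_from_camera"])
v=np.array([283-m["cx"],81-m["cy"]]);r=np.hypot(*v);th=r/m["fx"];d=np.r_[v/r*np.sin(th),np.cos(th)]
d=A@T[:3,:3]@d;p=A@T[:3,3]+o["ee_pos"];print("small wrist",(p+d*(42-p[2])/d[2]).round(1))
E
```

```text
large [474.9 305.3  42. ] [474.4 307.6  42. ]
small [581.5 339.9  42. ] [579.5 341.2  42. ]
small wrist [582.1 337.2  42. ]
```

```bash
python3 -m jog '0 -.006 .08 0 0 0 1;0 -.006 .18 0 0 0 1;0 -.006 .28 0 0 0 1;0 -.006 .36 0 0 0 1;0 -.006 .41 0 0 0 1;0 -.006 .43 0 0 0 1;0 -.006 .435 0 0 0 1;0 -.006 .435 0 0 0 1'; python3 go.py 474.7 306 148 1.88
```

```text
t: 8.65
ee_pos: [475.3, 306.5, 153.2]
orientation: [-3.104, -0.484, -0.001]
ft_force: [0.6, -0.2, -1.3]
width: 47.2
grasp_force: 30.0
TCP [475.3 306.5 153.2] shift [-0.004  0.001  0.026] turn [-0.    -0.002  0.001] q [ 0.55  0.45  1.82 -0.    0.87  1.81] F [ 0.6 -0.2 -1.3] w 47.2 t 8.65
```

```bash
python3 -m jog '0 0 .008 0 0 0 1;0 0 .013 0 0 0 1;0 0 .018 0 0 0 1;0 0 .018 0 0 0 1;0 0 .018 0 0 0 1'; python3 -m jog '0 0 .003 0 0 0 1;0 0 .006 0 0 0 1;0 0 .006 0 0 0 1;0 0 .006 0 0 0 1'; python3 go.py 474.7 306 148 1.88
```

```text
t: 9.15
ee_pos: [474.9, 306.5, 149.1]
orientation: [3.104, 0.485, 0.0]
ft_force: [0.1, 0.2, -2.7]
width: 47.6
grasp_force: 30.0
t: 9.55
ee_pos: [474.9, 306.5, 147.9]
orientation: [-3.104, -0.484, -0.0]
ft_force: [0.2, -0.5, -0.9]
width: 47.9
grasp_force: 30.0
TCP [474.9 306.5 147.9] shift [-0.002  0.002 -0.   ] turn [-0.    -0.     0.001] q [0.55 0.46 1.83 0.   0.86 1.81] F [ 0.2 -0.5 -0.9] w 47.9 t 9.55
```

```bash
python3 -m jog '0 0 .003 0 0 0 1;0 0 .005 0 0 0 1;0 0 .005 0 0 0 1'; python3 go.py 474.7 306 148 1.88
```

```text
t: 9.85
ee_pos: [475.6, 306.7, 147.9]
orientation: [-3.104, -0.484, -0.002]
ft_force: [-0.9, -2.8, 6.3]
width: 47.5
grasp_force: 30.0
TCP [475.6 306.7 147.9] shift [-0.005  0.002 -0.001] turn [-0.    -0.003  0.001] q [ 0.55  0.46  1.83 -0.    0.85  1.81] F [-0.9 -2.8  6.3] w 47.5 t 9.85
```

```bash
python3 -m jog '0 0 0 0 0 0 .6;0 0 0 0 0 0 .2;0 0 0 0 0 0 -.3;0 0 0 0 0 0 -1;0 0 0 0 0 0 -1;0 0 0 0 0 0 -1;0 0 0 0 0 0 -1;0 0 0 0 0 0 -1'; python3 -m jog '0 0 -.08 0 0 0 -1;0 0 -.2 0 0 0 -1;0 0 -.35 0 0 0 -1;0 0 -.46 0 0 0 -1;0 0 -.46 0 0 0 -1'; python3 go.py 567 13 240 1.88
```

```text
t: 10.65
ee_pos: [474.9, 306.5, 146.8]
orientation: [3.104, 0.484, -0.0]
ft_force: [0.3, 0.5, 0.2]
width: 87.4
grasp_force: 0.0
t: 11.15
ee_pos: [476.5, 307.5, 242.0]
orientation: [-3.102, -0.484, -0.009]
ft_force: [0.9, 0.5, 0.7]
width: 87.8
grasp_force: 0.0
TCP [476.5 307.5 242. ] shift [-0.018  1.54   0.008] turn [-0.003 -0.011  0.001] q [0.55 0.33 1.76 0.   1.04 1.81] F [0.9 0.5 0.7] w 87.8 t 11.15
```

```bash
python3 -m jog '0 .16 0 0 0 0 -1;0 .32 0 0 0 0 -1;0 .48 0 0 0 0 -1;0 .64 0 0 0 0 -1;-.01 .8 0 0 0 0 -1;-.01 .95 0 0 0 0 -1;-.01 .99 0 0 0 0 -1'; python3 -m jog '0 .15 0 0 0 0 -1;0 .3 0 0 0 0 -1;-.01 .45 0 0 0 0 -1;-.01 .55 0 0 0 0 -1;-.01 .55 0 0 0 0 -1;-.01 .55 0 0 0 0 -1';  python3 go.py 567 13 58 1.88; python3 - <<'E'
from h import *
o=get_obs();A=R.from_rotvec(o["orientation"]).as_matrix();p=o["ee_pos"]
save("wrist","w3");save("top","t3");T=np.array(camera_model("wrist")["tool_from_camera"])
for n in["salt_shaker","mandarin","lemon","pepper_mill"]:
  for d in pinpoint(n,"wrist"):
    print(n,(A@(T[:3,:3]@d["xyz"]+T[:3,3])+p).round(1),round(d["confidence"],2))
E
```

```text
t: 11.85
ee_pos: [533.4, 115.0, 237.7]
orientation: [3.104, 0.481, -0.002]
ft_force: [0.2, 0.1, 0.1]
width: 88.1
grasp_force: 0.0
t: 12.45
ee_pos: [564.5, 12.4, 238.1]
orientation: [-3.104, -0.483, 0.002]
ft_force: [-0.9, -0.6, 0.6]
width: 87.9
grasp_force: 0.0
TCP [564.5  12.4 238.1] shift [0.014 0.002 0.901] turn [-0.002  0.002 -0.001] q [0.   0.34 1.77 0.   1.04 1.26] F [-0.9 -0.6  0.6] w 87.9 t 12.45
salt_shaker [568.3  10.6   1.6] 0.68
mandarin [665.1 -21.2  -2.1] 0.81
mandarin [ 6.642e+02 -1.082e+02  6.000e-01] 0.59
lemon [436.5  86.8   2.4] 0.97
lemon [545.4 162.3  -3.1] 0.68
pepper_mill [481.8 307.8   9. ] 0.87
```

View pics/w3.png

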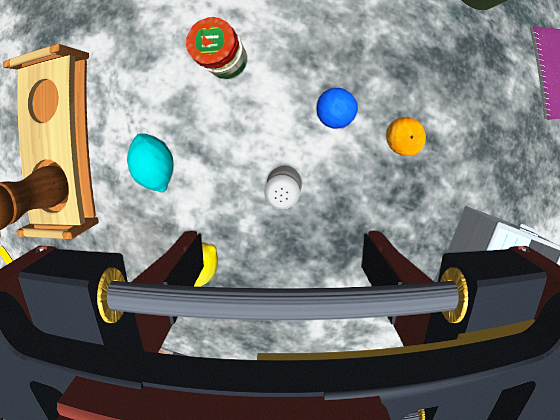

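The mill is standing in the large hole, leaning outward in the view only through perspective. The salt cap is at (283,192), about 4.5 mm ahead of the tool axis, and its surroundings are clear.

```bash
python3 -m jog '.01 0 .15 0 0 0 -1;.02 .005 .3 0 0 0 -1;.02 .005 .45 0 0 0 -1;.02 .005 .6 0 0 0 -1;.02 .005 .75 0 0 0 -1;.02 .005 .86 0 0 0 -1;.02 .005 .9 0 0 0 -1;.02 .005 .9 0 0 0 -1' && python3 go.py 568.5 12.5 58 1.88; python3 -m jog '0 0 0 0 0 0 0;0 0 0 0 0 0 .3;0 0 0 0 0 0 1;0 0 0 0 0 0 1;0 0 0 0 0 0 1;0 0 0 0 0 0 1;0 0 0 0 0 0 1;0 0 0 0 0 0 1'; python3 go.py 581 339.5 240 1.88
```

```text
t: 13.55
ee_pos: [568.4, 12.5, 58.1]
orientation: [-3.104, -0.485, 0.003]
ft_force: [0.3, 0.8, -0.3]
width: 87.6
grasp_force: 0.0
TCP [568.4  12.5  58.1] shift [0. 0. 0.] turn [-0.001  0.004  0.002] q [0.   0.61 1.85 0.   0.69 1.26] F [ 0.3  0.8 -0.3] w 87.6 t 13.55
t: 14.35
ee_pos: [569.0, 12.2, 58.9]
orientation: [-3.104, -0.484, 0.0]
ft_force: [-0.6, 0.2, 1.6]
width: 37.3
grasp_force: 29.7
TCP [569.   12.2  58.9] shift [ 0.555 -1.541 -0.905] turn [-0.     0.     0.001] q [0.   0.61 1.85 0.   0.69 1.26] F [-0.6  0.2  1.6] w 37.3 t 14.35
```

```bash
python3 - <<'E'
from h import *
a=save("wrist","w4");o=get_obs();print(o["width"],o["grasp_force"])
E
```

```text
37.334720662674435 29.686430751462467
```

View pics/w4.png

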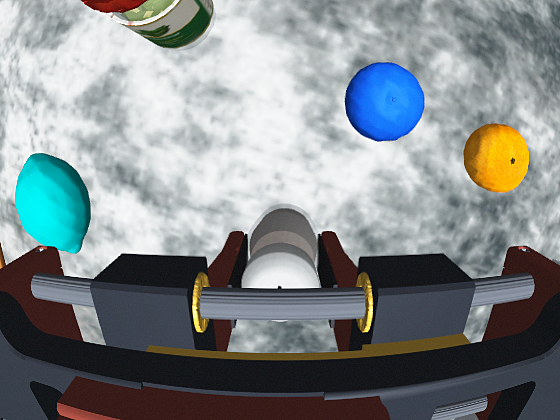

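The shaker is between the pads and centred at column 282. The 37.3 mm opening is less than the 44 mm body, so I'll lift a little and check that it hangs upright.

```bash
python3 -m jog '0 0 -.03 0 0 0 1;0 0 -.08 0 0 0 1;0 0 -.2 0 0 0 1;0 0 -.35 0 0 0 1;0 0 -.5 0 0 0 1;0 0 -.5 0 0 0 1;0 0 -.5 0 0 0 1'; python3 - <<'E'
from h import *
o=get_obs();A=R.from_rotvec(o["orientation"]).as_matrix();p=o["ee_pos"]
w=save("wrist","w5");T=np.array(camera_model("wrist")["tool_from_camera"])
for d in pinpoint("salt_shaker","wrist"): print((T[:3,:3]@d["xyz"]+T[:3,3]).round(1),d["confidence"])
s=save("scene","s5")
for d in pinpoint("salt_shaker","scene"): print((A.T@(c2w("scene",d["xyz"])-p)).round(1),d["confidence"])
q=np.array([0,0,0]);m=camera_model("scene");M=R.from_rotvec(m["orientation"]).as_matrix();k=M.T@(p-[0,0,20]-m["origin"]);u=int(m["fx"]*k[0]/k[2]+m["cx"]);v=int(m["fy"]*k[1]/k[2]+m["cy"])
a=cv2.resize(s[v-60:v+60,u-50:u+50],None,fx=4,fy=4);b=cv2.resize(w[180:330,220:345],None,fx=3.2,fy=3.2)
c=np.zeros((480,800,3),np.uint8);c[:,:400]=a;c[:480,400:800]=b[:480,:400];cv2.imwrite("pics/c5.png",c[:,:,::-1])
E
```

```text
t: 15.1
ee_pos: [569.3, 12.1, 159.9]
orientation: [3.104, 0.484, 0.003]
ft_force: [0.4, -0.7, -0.9]
width: 37.3
grasp_force: 29.6
[-1.4  0.6 58.6] 0.74
[-2.6 -1.8 61.6] 0.75
```

View pics/c5.png

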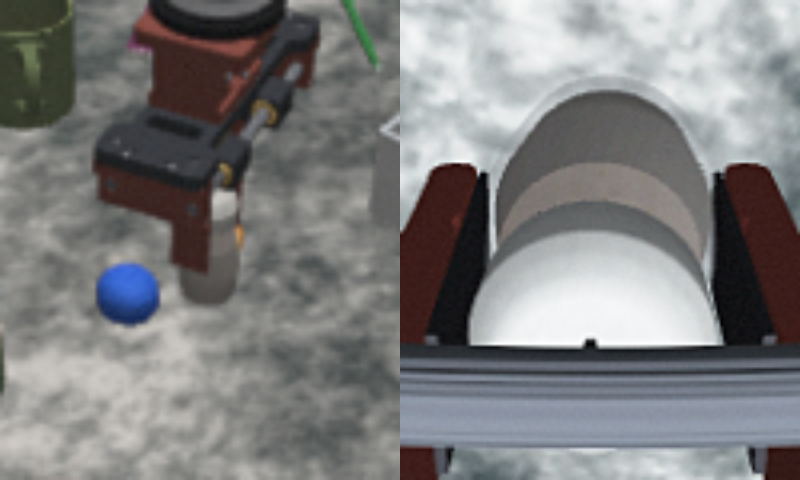

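The shaker hangs upright and centred, with its foot about 60 mm below the TCP. The narrower reading comes from its tapered body.

```bash
python3 go.py 581 339.5 160 1.88; python3 -m jog '.06 -.15 0 0 0 0 1;.12 -.3 0 0 0 0 1;.18 -.45 0 0 0 0 1;.24 -.6 0 0 0 0 1;.3 -.75 0 0 0 0 1;.36 -.9 0 0 0 0 1;.36 -.95 0 0 0 0 1'; python3 -m jog '.06 -.15 0 0 0 0 1;.12 -.3 0 0 0 0 1;.17 -.45 0 0 0 0 1;.19 -.57 0 0 0 0 1;.19 -.59 0 0 0 0 1;.19 -.59 0 0 0 0 1';  python3 go.py 581 339.5 70 1.88
```

```text
TCP [568.1  12.2 157.6] shift [ 0.56  -1.539 -0.012] turn [-0.001  0.004  0.001] q [ 0.    0.45  1.81 -0.    0.88  1.26] F [-0.4  0.4 -0.6] w 37.3 t 15.3
t: 16.0
ee_pos: [579.6, 217.7, 157.7]
orientation: [-3.103, -0.488, 0.001]
ft_force: [-0.4, 0.1, 0.2]
width: 37.4
grasp_force: 29.6
t: 16.6
ee_pos: [579.2, 338.6, 157.8]
orientation: [3.103, 0.486, -0.003]
ft_force: [-0.3, -0.4, -1.3]
width: 37.3
grasp_force: 29.6
TCP [579.2 338.6 157.8] shift [ 0.011 -0.002  0.439] turn [0.001 0.004 0.003] q [ 0.51  0.58  1.57 -0.    0.99  1.77] F [-0.3 -0.4 -1.3] w 37.3 t 16.6
```

```bash
python3 -m jog '.015 0 .1 0 0 0 1;.015 -.002 .2 0 0 0 1;.015 -.002 .3 0 0 0 1;.015 -.002 .38 0 0 0 1;.015 -.002 .42 0 0 0 1;.015 -.002 .43 0 0 0 1;.015 -.002 .43 0 0 0 1'; python3 go.py 581 339.5 67 1.88;python3 -m jog '0 0 .007 0 0 0 1;0 0 .012 0 0 0 1;0 0 .017 0 0 0 1;0 0 .017 0 0 0 1;0 0 .017 0 0 0 1'
```

```text
t: 17.3
ee_pos: [583.0, 340.0, 73.0]
orientation: [3.104, 0.484, 0.0]
ft_force: [-0.4, 0.1, -0.8]
width: 37.5
grasp_force: 29.6
TCP [583. 340.  73.] shift [-0.01 -0.    0.03] turn [ 0. -0.  0.] q [ 0.51  0.7   1.59 -0.    0.85  1.77] F [-0.4  0.1 -0.8] w 37.5 t 17.3
t: 17.8
ee_pos: [582.7, 340.4, 69.6]
orientation: [-3.104, -0.485, -0.0]
ft_force: [-0.1, 0.2, -0.4]
width: 37.4
grasp_force: 29.6
```

```bash
python3 -m jog '-.003 0 .005 0 0 0 1;-.003 0 .01 0 0 0 1;-.003 0 .01 0 0 0 1;-.003 0 .01 0 0 0 1'; python3 -m jog '0 0 .004 0 0 0 1;0 0 .004 0 0 0 1;0 0 .004 0 0 0 1'
```

```text
t: 18.2
ee_pos: [582.1, 340.1, 67.4]
orientation: [3.104, 0.484, -0.0]
ft_force: [0.4, -0.2, -0.7]
width: 37.4
grasp_force: 29.6
t: 18.5
ee_pos: [582.3, 340.2, 66.9]
orientation: [-3.104, -0.484, -0.001]
ft_force: [-0.3, 0.1, 2.3]
width: 37.3
grasp_force: 29.7
```

```bash
python3 -m jog '0 0 .003 0 0 0 1;0 0 .003 0 0 0 1;0 0 .003 0 0 0 1'; python3 -m jog '0 0 0 0 0 0 .6;0 0 0 0 0 0 .2;0 0 0 0 0 0 -.3;0 0 0 0 0 0 -1;0 0 0 0 0 0 -1;0 0 0 0 0 0 -1;0 0 0 0 0 0 -1;0 0 0 0 0 0 -1'; python3 -m jog '0 0 -.08 0 0 0 -1;0 0 -.2 0 0 0 -1;0 0 -.35 0 0 0 -1;0 0 -.5 0 0 0 -1;0 0 -.65 0 0 0 -1;0 0 -.8 0 0 0 -1;0 0 -.8 0 0 0 -1'; python3 go.py 436 86 200 .87
```

```text
t: 18.8
ee_pos: [582.4, 340.3, 66.9]
orientation: [-3.104, -0.484, -0.001]
ft_force: [-1.7, -0.9, 6.3]
width: 37.1
grasp_force: 30.1
t: 19.6
ee_pos: [582.1, 340.1, 66.0]
orientation: [3.104, 0.485, -0.0]
ft_force: [0.3, 0.2, 0.1]
width: 81.7
grasp_force: 0.0
t: 20.3
ee_pos: [584.5, 341.5, 232.5]
orientation: [-3.101, -0.484, -0.014]
ft_force: [0.3, 0.7, 0.9]
width: 87.9
grasp_force: 0.0
TCP [584.5 341.5 232.5] shift [-1.098  0.991  0.15 ] turn [-0.012 -0.014  1.93 ] q [0.51 0.5  1.52 0.   1.11 1.77] F [0.3 0.7 0.9] w 87.9 t 20.3
```

```bash
python3 -m jog '-.12 .12 0 0 0 .2 -1;-.24 .24 0 0 0 .4 -1;-.36 .36 0 0 0 .6 -1;-.48 .48 0 0 0 .8 -1;-.6 .55 0 0 0 1 -1;-.7 .65 0 0 0 1 -1;-.7 .65 0 0 0 1 -1;-.7 .65 0 0 0 1 -1'; python3 go.py 436 86 200 .87
```

```text
t: 21.1
ee_pos: [488.6, 173.6, 226.5]
orientation: [-3.123, 0.337, -0.001]
ft_force: [0.8, 1.0, 0.3]
width: 88.0
grasp_force: 0.0
TCP [488.6 173.6 226.5] shift [-0.163  0.484  0.132] turn [-0.001 -0.001  0.928] q [0.32 0.28 1.88 0.   0.98 2.1 ] F [0.8 1.  0.3] w 88.0 t 21.1
```

```bash
python3 -m jog '-.03 .12 .05 0 0 .2 -1;-.08 .24 .1 0 0 .4 -1;-.12 .36 .13 0 0 .6 -1;-.16 .48 .13 0 0 .8 -1;-.163 .484 .13 0 0 .87 -1;-.163 .484 .13 0 0 .87 -1;-.163 .484 .13 0 0 .87 -1'; python3 go.py 436 86 200 .9;  python3 - <<'E'
from h import *
o=get_obs();A=R.from_rotvec(o["orientation"]).as_matrix();p=o["ee_pos"]
w=save("wrist","w6");T=np.array(camera_model("wrist")["tool_from_camera"])
for d in pinpoint("lemon","wrist"): print((T[:3,:3]@d["xyz"]+T[:3,3]).round(1),d["confidence"])
E
```

```text
t: 21.8
ee_pos: [437.0, 86.7, 200.3]
orientation: [-2.968, 1.029, -0.001]
ft_force: [0.6, -0.5, -0.3]
width: 88.1
grasp_force: 0.0
TCP [437.   86.7 200.3] shift [-0.002  0.006  0.001] turn [-0.002 -0.001  0.006] q [0.17 0.22 2.05 0.   0.88 2.41] F [ 0.6 -0.5 -0.3] w 88.1 t 21.8
[  0.2   2.  196. ] 0.94
[  37.  -127.8  203.2] 0.65
```

View pics/w6.png

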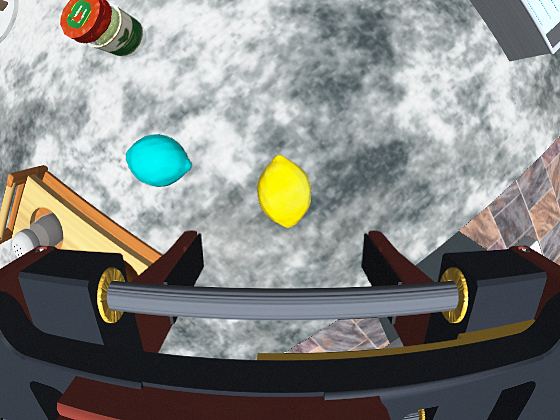

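The yellow lemon is at (285,191), about 2.5 mm off in tool y, with its axis some 10° counter-clockwise of the tool's x. The salt shaker stands in its hole at the left edge of the picture.

```bash
python3 -m jog '0 .012 .12 0 0 -.15 -1;0 .012 .26 0 0 -.3 -1;0 .012 .4 0 0 -.3 -1;0 .012 .55 0 0 -.3 -1;0 .012 .7 0 0 -.3 -1;0 .012 .82 0 0 -.3 -1;0 .012 .875 0 0 -.3 -1;0 .012 .88 0 0 -.3 -1' && python3 -m jog '0 0 0 0 0 0 0;0 0 0 0 0 0 .1;0 0 0 0 0 0 .3;0 0 0 0 0 0 1;0 0 0 0 0 0 1;0 0 0 0 0 0 1;0 0 0 0 0 0 1;0 0 0 0 0 0 1'; python3 go.py 455 -308 200 1.59
```

```text
t: 22.7
ee_pos: [434.0, 84.3, 23.0]
orientation: [3.038, -0.795, -0.003]
ft_force: [0.1, 0.9, -0.1]
width: 87.9
grasp_force: 0.0
t: 23.5
ee_pos: [435.0, 84.2, 24.7]
orientation: [-3.039, 0.796, -0.002]
ft_force: [-0.6, 0.2, 7.2]
width: 52.1
grasp_force: 30.0
TCP [435.   84.2  24.7] shift [ 1.05   1.659 -0.877] turn [-1.000e-03 -2.000e-03 -1.016e+00] q [0.16 0.57 2.13 0.   0.45 2.25] F [-0.6  0.2  7.2] w 52.1 t 23.5
```

```bash
python3 -m jog '0 0 -.03 0 0 0 1;0 0 -.1 0 0 0 1;0 0 -.25 0 0 0 1;0 0 -.45 0 0 0 1;.1 .16 -.65 0 0 -.1 1;.2 .32 -.75 0 0 -.3 1;.3 .48 -.75 0 0 -.5 1;.4 .64 -.75 0 0 -.7 1' && python3 go.py 455 -308 175 1.59
```

```text
t: 24.3
ee_pos: [441.7, -68.1, 175.5]
orientation: [3.133, -0.222, 0.004]
ft_force: [0.0, 0.3, -0.8]
width: 52.2
grasp_force: 30.0
TCP [441.7 -68.1 175.5] shift [0.235 1.178 0.003] turn [ 0.001 -0.005 -0.306] q [-0.18  0.26  2.06 -0.    0.81  1.53] F [ 0.   0.3 -0.8] w 52.2 t 24.3
```

```bash
python3 -m jog '.03 .16 0 0 0 -.1 1;.06 .32 0 0 0 -.2 1;.09 .48 0 0 0 -.3 1;.12 .64 0 0 0 -.3 1;.15 .8 0 0 0 -.3 1;.18 .95 0 0 0 -.3 1;.18 .98 0 0 0 -.3 1;.18 .98 0 0 0 -.3 1' && python3 go.py 455 -308 175 1.59
```

```text
t: 25.1
ee_pos: [448.0, -266.2, 174.0]
orientation: [-3.141, -0.015, 0.001]
ft_force: [-0.3, 0.5, -0.6]
width: 52.0
grasp_force: 30.0
TCP [ 448.  -266.2  174. ] shift [ 0.033  0.209 -0.005] turn [-0.001  0.001 -0.019] q [-0.56  0.36  1.91  0.    0.87  1.  ] F [-0.3  0.5 -0.6] w 52.0 t 25.1
```

```bash
python3 -m jog '.02 .12 0 0 0 0 1;.035 .21 0 0 0 0 1;.035 .21 0 0 0 0 1;.035 .21 .12 0 0 0 1;.035 .21 .27 0 0 0 1;.035 .21 .4 0 0 0 1;.035 .21 .49 0 0 0 1;.035 .21 .51 0 0 0 1' && python3 -m jog '0 0 0 0 0 0 1;0 0 0 0 0 0 1';python3 go.py 455 -308 60 1.59;  python3 - <<'E'
from h import *
save("wrist","w7")
E
```

```text
t: 25.9
ee_pos: [454.7, -305.8, 70.1]
orientation: [-3.139, -0.018, 0.006]
ft_force: [0.0, -0.4, -0.5]
width: 52.2
grasp_force: 30.0
t: 26.1
ee_pos: [456.6, -307.7, 72.9]
orientation: [3.141, 0.018, 0.001]
ft_force: [-0.3, 0.6, -1.0]
width: 52.0
grasp_force: 30.0
TCP [ 456.6 -307.7   72.9] shift [-0.008  0.002  0.065] turn [ 0.001 -0.002 -0.015] q [-0.61  0.56  1.89  0.    0.69  0.94] F [-0.3  0.6 -1. ] w 52.0 t 26.1
```

View pics/w7.png

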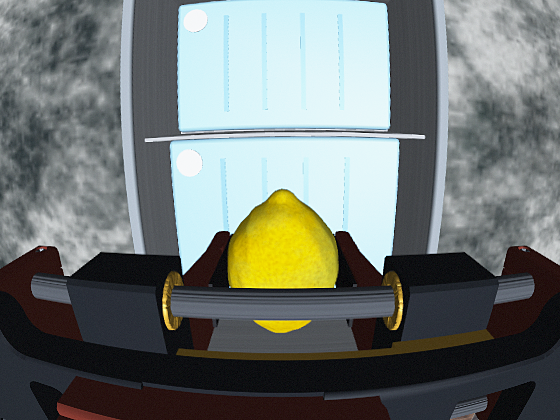

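The lemon hangs centred over the larger compartment; the divider is at row 137 and the block edges are clear of the fingers.

```bash
python3 -m jog '0 0 .02 0 0 0 1;0 0 .04 0 0 0 1;0 0 .04 0 0 0 1;0 0 .04 0 0 0 1'; python3 -m jog '0 0 .008 0 0 0 1;0 0 .015 0 0 0 1;0 0 .015 0 0 0 1;0 0 .015 0 0 0 1'; 
```

```text
t: 26.55
ee_pos: [455.9, -307.7, 64.0]
orientation: [-3.141, -0.017, 0.0]
ft_force: [0.6, 1.0, -0.7]
width: 52.2
grasp_force: 30.0
t: 26.95
ee_pos: [456.1, -307.7, 61.0]
orientation: [-3.141, -0.017, 0.0]
ft_force: [0.2, -0.9, -0.7]
width: 52.2
grasp_force: 30.0
```

```bash
python3 -m jog '0 0 .004 0 0 0 1;0 0 .008 0 0 0 1;0 0 .008 0 0 0 1;0 0 .008 0 0 0 1'
```

```text
t: 27.35
ee_pos: [456.0, -307.7, 59.4]
orientation: [-3.141, -0.018, 0.0]
ft_force: [0.1, -0.2, -0.8]
width: 52.1
grasp_force: 30.0
```

```bash
python3 -m jog '0 0 .004 0 0 0 1;0 0 .008 0 0 0 1;0 0 .008 0 0 0 1;0 0 .008 0 0 0 1'
```

```text
t: 27.75
ee_pos: [456.0, -307.7, 57.8]
orientation: [-3.141, -0.018, 0.0]
ft_force: [0.2, -0.3, -0.6]
width: 52.0
grasp_force: 30.0
```

```bash
python3 -m jog '0 0 .003 0 0 0 1;0 0 .005 0 0 0 1;0 0 .005 0 0 0 1;0 0 .005 0 0 0 1'
```

```text
t: 28.15
ee_pos: [456.2, -307.8, 57.6]
orientation: [3.141, 0.018, 0.0]
ft_force: [-1.6, 2.0, 6.1]
width: 52.0
grasp_force: 30.0
```

Contact: the force rises from −0.6 to +6 N at TCP z 57.6. I'll ease off half a millimetre and release.

```bash
python3 -m jog '0 0 -.002 0 0 0 1;0 0 -.002 0 0 0 1'; python3 -m jog '0 0 0 0 0 0 .3;0 0 0 0 0 0 0;0 0 0 0 0 0 -.3;0 0 0 0 0 0 -.7;0 0 0 0 0 0 -.7;0 0 0 0 0 0 -.7;0 0 0 0 0 0 -.7'; python3 -m jog '0 0 -.05 0 0 0 -.7;0 0 -.15 0 0 0 -.7;0 0 -.3 0 0 0 -.7;0 0 -.45 0 0 0 -.7;0 0 -.6 0 0 0 -1;0 0 -.7 0 0 0 -1;0 0 -.7 0 0 0 -1'; python3 go.py 663 -105 200 1.88
```

```text
t: 28.35
ee_pos: [456.1, -307.8, 57.5]
orientation: [3.141, 0.017, 0.0]
ft_force: [-1.0, 0.8, 4.1]
width: 52.0
grasp_force: 30.0
t: 29.05
ee_pos: [456.0, -307.7, 57.2]
orientation: [-3.141, -0.018, 0.0]
ft_force: [-0.0, -0.6, -0.0]
width: 74.9
grasp_force: 0.0
t: 29.75
ee_pos: [457.6, -308.8, 200.9]
orientation: [3.138, 0.018, 0.008]
ft_force: [0.2, -0.4, 0.4]
width: 87.6
grasp_force: 0.0
TCP [ 457.6 -308.8  200.9] shift [ 1.038 -1.008  0.006] turn [ 0.008 -0.009 -0.569] q [-0.62  0.36  1.83  0.    0.94  0.94] F [ 0.2 -0.4  0.4] w 87.6 t 29.75
```

```bash
python3 -m jog '.13 -.13 0 0 0 0 -.5;.27 -.27 0 0 0 0 -.5;.41 -.41 0 0 0 0 -.5;.55 -.55 0 0 0 0 -.5;.7 -.7 0 0 0 0 -.5;.85 -.85 0 0 0 0 -.5;1 -.99 0 0 0 0 -.5;1 -1 0 0 0 0 -.5'; python3 -m jog '.03 0 0 0 0 0 -.5;.03 0 0 0 0 0 -.5;.03 0 0 0 0 0 -.5'; python3 go.py 663 -105 200 1.58;  python3 - <<'E'
from h import *
o=get_obs();A=R.from_rotvec(o["orientation"]).as_matrix();p=o["ee_pos"]
w=save("wrist","w8");t=save("top","t8");T=np.array(camera_model("wrist")["tool_from_camera"])
for d in pinpoint("mandarin","wrist"): print((T[:3,:3]@d["xyz"]+T[:3,3]).round(1),d["confidence"])
E
```

```text
t: 30.55
ee_pos: [656.3, -102.1, 196.2]
orientation: [-3.141, -0.023, -0.001]
ft_force: [1.0, 0.5, 0.7]
width: 66.0
grasp_force: 0.0
t: 30.85
ee_pos: [659.0, -106.5, 196.9]
orientation: [-3.142, -0.015, 0.002]
ft_force: [-0.1, -0.3, -0.5]
width: 66.2
grasp_force: 0.0
TCP [ 659.  -106.5  196.9] shift [ 0.02  -0.007 -0.015] turn [-0.     0.002  0.001] q [-0.18  0.53  1.56 -0.    1.05  1.38] F [-0.1 -0.3 -0.5] w 66.2 t 30.85
[  3.5   5.8 195.4] 0.88
[  9.4 -84.5 198.1] 0.68
```

View pics/w8.png

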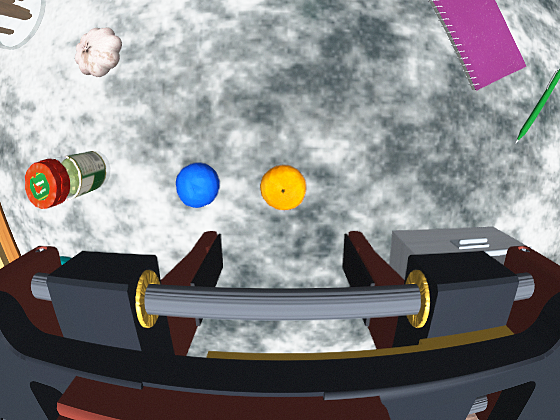

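The orange mandarin is at (283,188), about 3 mm ahead of and 2 mm to the right of the tool axis. The blue decoy is at (197,185), clear of the partly opened fingers.

```bash
python3 -m jog '.016 .012 .12 0 0 0 -.5;.016 .012 .26 0 0 0 -.5;.016 .012 .4 0 0 0 -.5;.016 .012 .55 0 0 0 -.5;.016 .012 .7 0 0 0 -.5;.016 .012 .82 0 0 0 -.5;.016 .012 .875 0 0 0 -.5;.016 .012 .88 0 0 0 -.5' && python3 -m jog '0 0 0 0 0 0 -.5;0 0 0 0 0 0 -.1;0 0 0 0 0 0 .1;0 0 0 0 0 0 1;0 0 0 0 0 0 1;0 0 0 0 0 0 1;0 0 0 0 0 0 1'; python3 go.py 563.5 -307.5 175 1.59
```

```text
t: 31.8
ee_pos: [661.9, -108.0, 20.0]
orientation: [-3.141, -0.017, 0.004]
ft_force: [-0.2, 0.0, 0.7]
width: 65.9
grasp_force: 0.0
t: 32.5
ee_pos: [663.7, -107.8, 22.4]
orientation: [3.141, 0.018, 0.002]
ft_force: [-1.3, 0.1, 5.8]
width: 44.2
grasp_force: 30.0
TCP [ 663.7 -107.8   22.4] shift [-0.511  0.993 -0.764] turn [ 0.    -0.003 -0.015] q [-0.18  0.77  1.61  0.    0.77  1.38] F [-1.3  0.1  5.8] w 44.2 t 32.5
```

```bash
python3 -m jog '0 0 -.03 0 0 0 1;0 0 -.1 0 0 0 1;0 0 -.25 0 0 0 1;0 0 -.45 0 0 0 1;0 0 -.65 0 0 0 1;-.06 .12 -.76 0 0 0 1;-.13 .26 -.76 0 0 0 1;-.2 .4 -.76 0 0 0 1'; python3 -m jog '-.08 .15 0 0 0 0 1;-.16 .3 0 0 0 0 1;-.24 .45 0 0 0 0 1;-.31 .57 0 0 0 0 1;-.31 .6 0 0 0 0 1;-.31 .6 0 0 0 0 1;-.31 .6 0 0 0 0 1'; python3 go.py 563.5 -308 68 1.59
```

```text
t: 33.3
ee_pos: [624.2, -189.0, 175.7]
orientation: [3.14, 0.019, 0.005]
ft_force: [-0.0, 0.2, -0.9]
width: 44.3
grasp_force: 30.0
t: 34.0
ee_pos: [563.8, -308.3, 173.7]
orientation: [-3.142, -0.018, -0.001]
ft_force: [0.7, -0.1, -0.5]
width: 44.5
grasp_force: 30.0
TCP [ 563.8 -308.3  173.7] shift [-0.002 -0.001  0.529] turn [-0.    -0.001 -0.015] q [-0.52  0.52  1.63  0.    0.98  1.04] F [ 0.7 -0.1 -0.5] w 44.5 t 34.0
```

```bash
python3 -m jog '0 0 .1 0 0 0 1;0 0 .22 0 0 0 1;0 0 .34 0 0 0 1;0 0 .45 0 0 0 1;0 0 .52 0 0 0 1;0 0 .53 0 0 0 1;0 0 .53 0 0 0 1'; python3 -m jog '0 0 .02 0 0 0 1;0 0 .035 0 0 0 1;0 0 .04 0 0 0 1;0 0 .04 0 0 0 1;0 0 .04 0 0 0 1'
```

```text
t: 34.7
ee_pos: [563.7, -308.4, 67.4]
orientation: [-3.141, -0.019, 0.0]
ft_force: [-0.5, -0.4, -0.1]
width: 44.6
grasp_force: 30.0
t: 35.2
ee_pos: [563.3, -309.1, 59.5]
orientation: [3.141, 0.017, 0.001]
ft_force: [-1.0, -0.1, -0.8]
width: 44.2
grasp_force: 30.0
```

```bash
python3 -m jog '0 0 .01 0 0 0 1;0 0 .02 0 0 0 1;0 0 .025 0 0 0 1;0 0 .025 0 0 0 1;0 0 .025 0 0 0 1'
```

```text
t: 35.7
ee_pos: [563.2, -308.9, 54.2]
orientation: [-3.141, -0.018, 0.0]
ft_force: [0.0, -0.4, -1.7]
width: 44.4
grasp_force: 30.0
```

```bash
python3 -m jog '0 0 .007 0 0 0 1;0 0 .014 0 0 0 1;0 0 .02 0 0 0 1;0 0 .02 0 0 0 1;0 0 .02 0 0 0 1'
```

```text
t: 36.2
ee_pos: [563.3, -308.9, 50.2]
orientation: [-3.142, -0.018, 0.0]
ft_force: [-0.6, -0.9, 0.3]
width: 44.5
grasp_force: 30.0
```

```bash
python3 -m jog '0 0 .007 0 0 0 1;0 0 .014 0 0 0 1;0 0 .014 0 0 0 1;0 0 .014 0 0 0 1'
```

```text
t: 36.6
ee_pos: [563.2, -308.9, 47.4]
orientation: [-3.141, -0.017, 0.0]
ft_force: [0.4, 0.1, -0.5]
width: 44.1
grasp_force: 30.0
```

```bash
python3 -m jog '0 0 .004 0 0 0 1;0 0 .007 0 0 0 1;0 0 .007 0 0 0 1;0 0 .007 0 0 0 1'
```

```text
t: 37.0
ee_pos: [563.3, -308.9, 46.0]
orientation: [3.142, 0.018, -0.0]
ft_force: [0.8, 0.2, -0.4]
width: 44.4
grasp_force: 30.0
```

```bash
python3 -m jog '0 0 .003 0 0 0 1;0 0 .005 0 0 0 1;0 0 .005 0 0 0 1;0 0 .005 0 0 0 1'
```

```text
t: 37.4
ee_pos: [563.3, -308.9, 45.0]
orientation: [-3.142, -0.018, 0.0]
ft_force: [-0.8, 0.5, -1.1]
width: 44.5
grasp_force: 30.0
```

Nothing yet. I'll continue in 1 mm steps, reading the force after each.

```bash
python3 -m jog '0 0 .003 0 0 0 1;0 0 .005 0 0 0 1;0 0 .005 0 0 0 1;0 0 .005 0 0 0 1'
```

```text
t: 37.8
ee_pos: [563.3, -308.9, 44.1]
orientation: [-3.142, -0.017, -0.0]
ft_force: [0.1, 0.3, -0.2]
width: 44.6
grasp_force: 30.0
```

```bash
python3 -m jog '0 0 .003 0 0 0 1;0 0 .005 0 0 0 1;0 0 .005 0 0 0 1;0 0 .005 0 0 0 1'
```

```text
t: 38.2
ee_pos: [563.3, -308.9, 43.0]
orientation: [-3.141, -0.018, 0.0]
ft_force: [0.0, 0.1, -0.5]
width: 44.7
grasp_force: 30.0
```

```bash
python3 -m jog '0 0 .003 0 0 0 1;0 0 .005 0 0 0 1;0 0 .005 0 0 0 1;0 0 .005 0 0 0 1'
```

```text
t: 38.6
ee_pos: [563.3, -308.9, 42.1]
orientation: [-3.142, -0.018, 0.0]
ft_force: [-0.1, 0.7, 0.8]
width: 44.2
grasp_force: 30.0
```

```bash
python3 -m jog '0 0 .003 0 0 0 1;0 0 .005 0 0 0 1;0 0 .005 0 0 0 1;0 0 .005 0 0 0 1'
```

```text
t: 39.0
ee_pos: [563.3, -308.9, 41.1]
orientation: [-3.142, -0.018, 0.0]
ft_force: [-0.6, -0.4, -0.4]
width: 44.6
grasp_force: 30.0
```

```bash
python3 -m jog '0 0 .003 0 0 0 1;0 0 .005 0 0 0 1;0 0 .005 0 0 0 1;0 0 .005 0 0 0 1'
```

```text
t: 39.4
ee_pos: [563.3, -308.9, 40.1]
orientation: [-3.142, -0.018, -0.0]
ft_force: [-0.3, -0.4, -0.2]
width: 43.9
grasp_force: 30.0
```

```bash
python3 -m jog '0 0 .003 0 0 0 1;0 0 .005 0 0 0 1;0 0 .005 0 0 0 1;0 0 .005 0 0 0 1'
```

```text
t: 39.8
ee_pos: [563.3, -308.9, 39.1]
orientation: [-3.142, -0.018, 0.0]
ft_force: [0.1, 0.3, -0.2]
width: 44.4
grasp_force: 30.0
```

```bash
python3 -m jog '0 0 .003 0 0 0 1;0 0 .005 0 0 0 1;0 0 .005 0 0 0 1;0 0 .005 0 0 0 1'
```

```text
t: 40.2
ee_pos: [563.2, -308.9, 38.1]
orientation: [-3.142, -0.018, 0.0]
ft_force: [0.1, -0.2, -0.6]
width: 44.5
grasp_force: 30.0
```

```bash
python3 -m jog '0 0 .003 0 0 0 1;0 0 .005 0 0 0 1;0 0 .005 0 0 0 1;0 0 .005 0 0 0 1'
```

```text
t: 40.6
ee_pos: [563.3, -308.9, 37.1]
orientation: [-3.142, -0.018, 0.0]
ft_force: [-1.0, -0.4, -0.2]
width: 44.5
grasp_force: 30.0
```

```bash
python3 -m jog '0 0 .003 0 0 0 1;0 0 .005 0 0 0 1;0 0 .005 0 0 0 1;0 0 .005 0 0 0 1'
```

```text
t: 41.0
ee_pos: [563.3, -309.0, 36.7]
orientation: [3.141, 0.018, 0.0]
ft_force: [-2.0, 0.4, 5.2]
width: 44.5
grasp_force: 30.0
```

Contact: 5.2 N at TCP z 36.7. I'll ease off, release and rise, then check everything.

```bash
python3 -m jog '0 0 -.002 0 0 0 1;0 0 -.002 0 0 0 1'; python3 -m jog '0 0 0 0 0 0 .3;0 0 0 0 0 0 0;0 0 0 0 0 0 -.3;0 0 0 0 0 0 -.5;0 0 0 0 0 0 -.5;0 0 0 0 0 0 -.5;0 0 0 0 0 0 -.5'; python3 -m jog '0 0 -.05 0 0 0 -.5;0 0 -.15 0 0 0 -.5;0 0 -.3 0 0 0 -.5;0 0 -.5 0 0 0 -.5;0 0 -.7 0 0 0 -.5;0 0 -.9 0 0 0 -1;0 0 -1 0 0 0 -1'; python3 -m jog '-.2 0 -.05 0 0 0 -1;-.4 .1 -.05 0 0 0 -1;-.6 .3 -.05 0 0 0 -1;-.7 .5 -.05 0 0 0 -1;-.7 .7 -.05 0 0 0 -1;-.7 .9 -.05 0 0 0 -1;-.7 .95 -.05 0 0 0 -1'; python3 - <<'E'
from h import *
a=save("scene","s9");b=save("top","t9")
A=cv2.resize(a[140:370,140:440],(400,307));B=cv2.resize(b[120:330,110:460],(400,240));C=np.zeros((600,400,3),np.uint8);C[:307]=A;C[320:560]=B
cv2.imwrite("pics/end.png",np.hstack([C,cv2.resize(b[180:310,360:465],(400,495)) if 0 else cv2.copyMakeBorder(cv2.resize(b[190:310,365:465],(400,480)),0,120,0,0,0)])[:,:,::-1])
E
```

```text
t: 41.2
ee_pos: [563.4, -309.0, 36.8]
orientation: [3.141, 0.018, 0.0]
ft_force: [-0.4, 1.2, 4.3]
width: 44.3
grasp_force: 30.0
t: 41.9
ee_pos: [563.2, -308.9, 36.3]
orientation: [-3.141, -0.018, 0.0]
ft_force: [0.6, 0.3, 0.1]
width: 65.7
grasp_force: 0.0
t: 42.6
ee_pos: [564.5, -309.7, 241.5]
orientation: [3.139, 0.018, 0.008]
ft_force: [-0.1, -0.6, 0.3]
width: 78.5
grasp_force: 0.0
t: 43.3
ee_pos: [424.8, -504.2, 247.4]
orientation: [3.139, 0.013, 0.002]
ft_force: [0.7, 0.2, 1.0]
width: 87.6
grasp_force: 0.0
```

View pics/end.png

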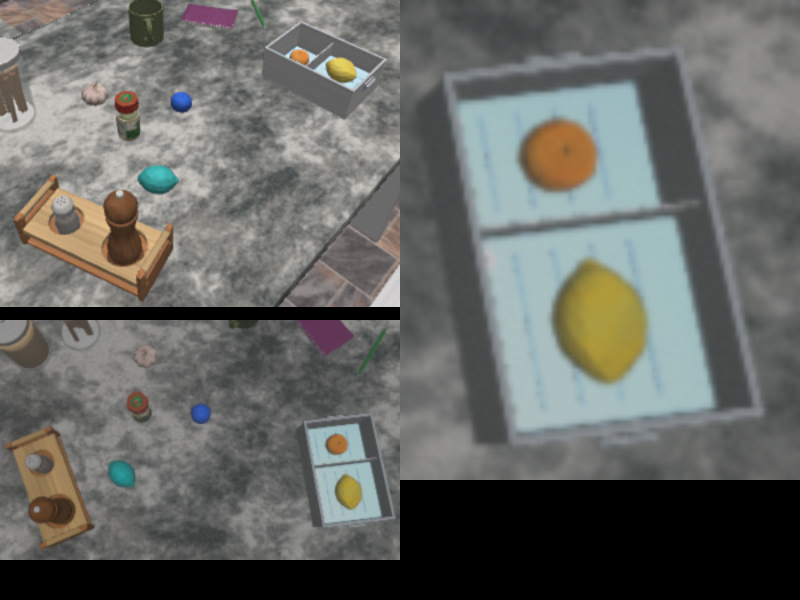

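The mill and shaker stand upright in their holes. The lemon and mandarin lie in their compartments, the jar and garlic are where they were, and the gripper is clear.

```bash
python3 -c "
from workcell import close_job
print(close_job())"
```

```text
the job is handed in; nothing more can be done
None
```

I handed the job in at about 43 s: the mill and salt shaker stand upright in the caddy, the lemon and mandarin rest on their freezer blocks (contact felt at 5–6 N), the spice jar and garlic were not touched, and the gripper is open and clear.

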